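Pre-use check of the tubing pull tester

ROBOT

A 7-joint arm with a two-finger parallel gripper is mounted at the origin on the work surface. World frame = base frame: x ahead of the robot, y to its left, z up, the work surface at z = 0. Lengths are in m, angles in rad, forces in N, time in s.
With the tool pointing down it reaches from about 0.425 to 0.875 m from the base axis. Payload 4.7 kg.
Tool frame: the origin (TCP) lies midway between the tips of the shut fingers; the grasp point (between the pads) lies 19 mm behind it; z points along the fingers, y is the line along which they close (so a half turn about z gives the same grasp; the last joint's range is limited). The gripper opens to 87 mm and grips with 3 to 60 N. Pads are 19 mm wide; open, the fingers measure 117 mm over their backs; the gripper's body (75 mm by 190 mm) begins 51 mm behind the grasp point.
Start: joints at [-1.259, 0.321, -0.07, 1.45, 0.023, 1.371, -0.057], TCP at [0.191, 0.621, 0.223] pointing down, gripper open.
Joint ranges: [-2.86, 2.86], [-0.3, 2.09], [-1.38, 1.24], [0.06, 2.45], [-1.56, 4.7], [0.09, 2.05], [-2.69, 2.69]. Speed limits (rad/s): [2.57, 2.57, 3.14, 3.14, 3.14, 3.14, 3.14].

INTERFACE

Orientations are given as a rotation vector (axis times angle).
In Python, from bench import ctrl gives the robot as it stands.
- The arm moves only by the shell command python3 inch.py [FORCE], which reads ROWS from standard input. ROWS is one flat JSON list of numbers that holds 1 to 20 rows one after another, with no inner brackets; each row has 5 numbers: dx, dy, dz in fractions of the full range, 1 being 0.75 m, then a turn about the tool's z in a scale on which 1.0 is 2 rad, then the opening from 0.0 (shut) to 1.0 (fully open); each row is the pose to reach, as a shift and turn from the pose commanded when the command began, along the tool's axes at that moment; what a row does not reach only later rows make up. A row lasts 1/10 s, in which the tool goes at most 0.05 m and 0.15 rad, less where a joint would pass 70% of its speed; a pose out of reach is approached as far as the arm can. The fingers move at their own pace and stop on an object; FORCE is the grip in N (left out, the last holds). Time passes only in rows, so rows that do not move let the fingers close. It prints the time, the measured TCP pose, the force, the opening and the grip force at its end. Shift and turn numbers lie between -1 and 1, and a call with a number outside is refused. Input that does not fit is refused with a message, and nothing moves.
- ctrl.get_state(): the state, without advancing time (a new reading comes with each control period).
- ctrl.get_image(name): name is "scene" or "top" or "wrist"; returns the picture (400x640x3 uint8, red, green, blue); there is no depth.
- ctrl.camera_model(name): a dict with "vertical_fov" (degrees; the focal length in pixels is half the picture's height over the tangent of half this angle, whatever the lens; pixels are square), "cx", "cy" (the principal point, pixels), "rvec" (rotation vector, rad) and "tvec" (3), from world to camera coordinates, as OpenCV has them; the wrist camera has in their place "hand_eye" (4x4, takes a point from camera to tool coordinates, whose origin is the TCP and whose axes are the flange's). Camera axes: x right, y down, z forward; pixel columns grow to the right and rows downward; lengths in m; the calibration is good to about 2 mm. A picture is of the moment at which its call begins: read the wrist's pose just before it. camera_model takes no time and is no camera call.
- ctrl.close_job(): hands the job in; it is judged then, once.
The state is a dict: "time": time; "joint_positions": joint angles; "qd": joint speeds; "joint_torque": joint torques, N m; "position": TCP position; "tool_rot": TCP orientation; "ft_force": force on the tool from outside, world axes, zero at the start; "torque": the same for the moment, N m; "grip_width": opening from 0.0 (shut) to 1.0 (fully open); "grip_force": force on a finger pad.
Only numpy, scipy, OpenCV 4.12 (cv2) and the standard library are available. Lean on these libraries where they do the work, as an engineer would, in place of code of your own. Each camera call takes 0.05 s, during which the arm holds its last target. There are 200 camera calls.

TASK

Do the pre-use check of the tubing pull tester on the bench: turn its black lock handle a quarter turn clockwise to its free position, lying along the housing, then draw the sprung pull frame out until its pointer lines up with the rider set on the scale, and hold it there for two seconds. Ease the frame fully back home without letting it snap, and leave the lock free, the rider where it was set and the things around the tester undisturbed.

Things in the scene. Friction and masses are not known exactly. Their poses are not given: they have to be found in the camera images.
- tester: Pull tester bolted to the bench: dark steel plate 370 x 180 x 8 mm with a white spring housing (x -172 to -38 mm, 74 wide, top 62 mm above the bench). Origin: centre of the plate's underside. x: the way the slide pulls out, roughly to the robot's left; z up. White scale strip, a tick every 10 mm, along the -y edge (y -85 to -59 mm, top at 14 mm).
- slide (a joint): How far the sprung pull frame is drawn out, m: 0 = fully home, 0.115 = end stop. Spring: about 2 N at home rising to 11 N at the end stop; let go, it snaps home. While the lock handle is locked the slide comes out only a few mm.
- slide_window (a point): Centre of the pull frame's window, 34 mm above the bench; moves with it. Frame: bright steel rectangle open above and below, window 56 mm along the tester's x, 70 mm along y; bars 9 mm thick, 26 to 42 mm above the bench. The inner face of the front bar, to pull on, is 28 mm ahead (+x). The 8 mm base plate lies below. At home the point is 52 mm ahead of the housing.
- slide_pointer (a point): Tip of the pointer, a bright steel blade 4 mm wide that sticks out 21 mm from the front bar of the pull frame in the tester's -y direction, over the scale strip; 36 mm above the bench.
- rider (a joint): Where the rider is set on the scale, m: the slide travel at which the pointer lines up with it (between 0.05 and 0.095). Held by friction; it is to stay as set.
- rider_edge (a point): Tip of the rider, at the pointer's height (36 mm): a dark steel clip 16 x 30 mm across the scale strip with an upright fin 3 mm wide, 40 mm tall above the bench; the point is on the fin's face towards the slide. Lined up: pointer and rider have the same x in the tester's frame, their tips 7 mm apart along y, face to face.
- lock (a joint): Lock handle angle, rad: 0 = locked, handle across the tester (tester's -y, away from the robot); 1.571 = free, handle along the housing, pointing back (-x). Turns clockwise from above between hard stops, stays where left, takes 0.12 N m. Starts up to 0.25 from locked; the slide is let out only past about 0.8.
- lock_axis (a point): Point on the vertical axis of the lock handle, 80 mm above the bench, on top of the housing at tester x = -70 mm, y = 0. The hub is 30 mm in diameter (40 mm at its foot).
- lock_tip (a point): Point on the handle's centre line 80 mm out from the axis, 80 mm above the bench; turns with it. The handle is a plain black bar 14 mm wide, 70 to 90 mm above the bench, reaching 86 mm from the axis; the housing top is 8 mm below its underside.
- bottle_a: Glass bottle with a blue cap, 64 mm diameter, 150 mm tall, standing behind the tester's housing; origin at the centre of its base. Leave alone.
- vial_rack: White rack of small vials, 90 x 50 mm, 42 mm tall, on the far side of the tester beside the scale; origin at the centre of its underside. Leave alone.
- spanner: Steel spanner lying on the bench between the robot and the tester. Leave alone.

How it is judged:
On the way, in this order (a step that is already met when the one before it is completed fails the run):
1. the lock handle is turned to free (past 1.3 rad) (value of joint lock above 1.3 rad), for 0.2 s.
2. the pointer stands within 5 mm of the rider for 1.2 s (x of slide_pointer in the frame of rider_edge between -0.005 and 0.005 m), for 1.2 s.
At the end, for the whole second after the job is handed in: The pull frame is back home (within 4 mm) and at rest, the lock handle is still free (past 1.3 rad) and the rider is within 4 mm of where it was set (value of joint slide below 0.004 m and velocity of joint slide below 0.02 m/s and value of joint lock above 1.3 rad and distance of rider_edge from where it was at the start of the episode below 0.004 m); the robot touches nothing.
It fails at once if the pull frame snaps back (faster than 0.4 m/s) (velocity of joint slide below -0.4 m/s).
It fails at once if the rider is shifted by more than 4 mm (distance of rider_edge from where it was at the start of the episode above 0.004 m).
It fails at once if the bottle, vial rack or spanner by the tester is moved by more than 25 mm (distance of any of bottle_a, vial_rack, spanner from where it was at the start of the episode above 0.025 m).
It also fails if it takes over 48 s, if anything falls off the work surface, if the arm or the gripper's body presses on something with over 40 N, if the wrist force passes 120 N, or if a joint passes its speed limit or range.

## Working session

There is one attempt and no reset: what is moved stays moved. The work goes in short steps, Python scripts to look and compute and a shell command to move; the robot and the scene stay as the last step left them, time stands still between calls to the robot, and variables do not carry over. Pictures are saved under pics/ and viewed, at most 10 in all, crops included, and the job is handed in when it is done.

```bash
mkdir -p pics; ls
python3 - <<'E'
from bench import ctrl
import cv2
s=ctrl.get_state(); print(s['time'],s['position'],s['tool_rot'],s['grip_width'])
for n in ("scene","top"):
    cv2.imwrite(f"pics/{n}0.png",ctrl.get_image(n)[:,:,::-1]); print(n,ctrl.camera_model(n))
print(ctrl.camera_model("wrist"))
E
```

```text
bench.py
inch.py
pics
0.0 [0.19062769 0.62083354 0.2214622 ] [-4.66006941e-01 -3.10666235e+00  2.97691282e-03] 0.9980827625260813
scene {'vertical_fov': 55.989068699183434, 'cx': 313.0118455476643, 'cy': 197.72953643505537, 'rvec': array([ 1.74305551,  1.68132939, -0.74125174]), 'tvec': array([ 0.02880797, -0.33858422,  1.30228542])}
top {'vertical_fov': 51.677748617225774, 'cx': 325.17378196779225, 'cy': 201.17515866034577, 'rvec': array([ 2.12790328, -2.18756619,  0.11738188]), 'tvec': array([-0.06232482,  0.56577942,  0.91309973])}
{'vertical_fov': 61.815675412295334, 'cx': 314.94117037487416, 'cy': 198.29196382267048, 'hand_eye': array([[ 1.76034008e-03, -9.67165261e-01, -2.54142201e-01,
         6.95794286e-02],
       [ 9.99998142e-01,  1.50292528e-03,  1.20703954e-03,
        -2.73447432e-04],
       [-7.85449975e-04, -2.54143854e-01,  9.67166110e-01,
        -1.61574558e-01],
       [ 0.00000000e+00,  0.00000000e+00,  0.00000000e+00,
         1.00000000e+00]])}
```

View pics/top0.png

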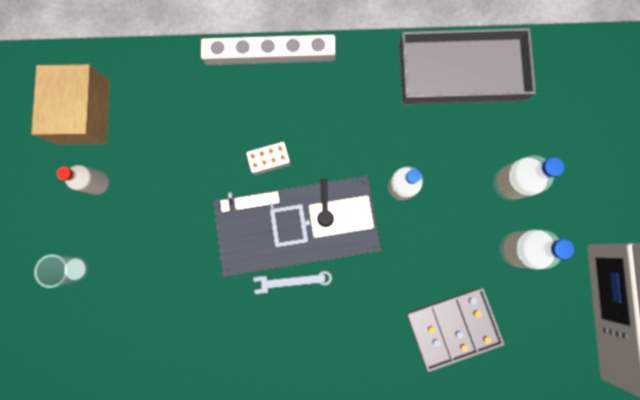

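View pics/scene0.png

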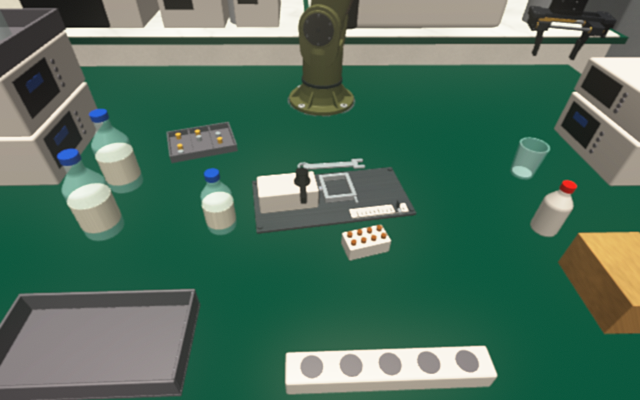

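The top view shows the plate spanning about (215–380, 178–275), the handle tip near (324,182), the hub at (326,219) and the rider at about (230,197). The pull frame is near (289,226). I'll enlarge this area.

Run:
```python
import cv2
a=cv2.imread("pics/top0.png")[165:285,205:390]
cv2.imwrite("pics/top0c.png",cv2.resize(a,None,fx=4.3,fy=4.3,interpolation=cv2.INTER_CUBIC))
```

```text
(no output)
```

View pics/top0c.png

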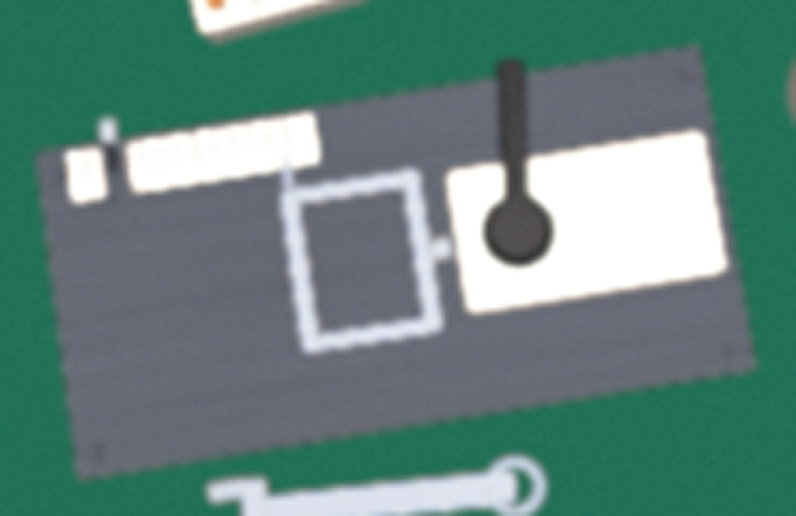

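```bash
cat > h.py <<'E'
import numpy as np, cv2
from scipy.optimize import least_squares
from scipy.spatial.transform import Rotation as R
from bench import ctrl
def cam(n):
    c=ctrl.camera_model(n); f=200/np.tan(np.radians(c['vertical_fov']/2))
    K=np.array([[f,0,c['cx']],[0,f,c['cy']],[0,0,1]])
    return K,c
def camwrist(st):
    K,c=cam("wrist"); T=np.eye(4); T[:3,:3]=R.from_rotvec(st['tool_rot']).as_matrix(); T[:3,3]=st['position']
    M=np.linalg.inv(T@c['hand_eye']); return K,M[:3,:3],M[:3,3]
def camstat(n):
    K,c=cam(n); return K,cv2.Rodrigues(c['rvec'])[0],c['tvec']
def proj(C,P):
    K,Rm,t=C; q=(np.atleast_2d(P)@Rm.T+t)@K.T; return q[:,:2]/q[:,2:]
def unproj(C,uv,z):
    K,Rm,t=C; d=Rm.T@np.linalg.solve(K,[*uv,1]); o=-Rm.T@t; return o+d*(z-o[2])/d[2]
def t2w(p,P):  # tester pose p=(x,y,yaw)
    P=np.atleast_2d(P); c,s=np.cos(p[2]),np.sin(p[2])
    return np.c_[p[0]+c*P[:,0]-s*P[:,1],p[1]+s*P[:,0]+c*P[:,1],P[:,2]]
def w2t(p,W):
    d=np.array(W)-[p[0],p[1],0]; c,s=np.cos(p[2]),np.sin(p[2])
    return np.array([c*d[0]+s*d[1],-s*d[0]+c*d[1],d[2]])
E
python3 - <<'E'
from h import *
C=camstat("top")
px=lambda u,v:((u+.5)/4.3-.5+205,(v+.5)/4.3-.5+165)
L=[(38,152,.185,-.09,.008),(700,46,-.185,-.09,.008),(757,370,-.185,.09,.008),(80,478,.185,.09,.008),
(447,172,-.038,-.037,.062),(704,132,-.172,-.037,.062),(727,270,-.172,.037,.062),(465,312,-.038,.037,.062)]
uv=np.array([px(*l[:2]) for l in L]);P=np.array([l[2:] for l in L])
r=least_squares(lambda p:(proj(C,t2w(p,P))-uv).ravel(),[.6,.1,1.6])
p=r.x;print(p,r.fun.reshape(-1,2).round(2).tolist());np.save("p.npy",p)
for n,u,v,z in [("hub",518,230,.095),("tip end",511,62,.09),("ptr",288,168,.042),("fin",109,140,.04),("fin2",111,165,.02),("frame FL out",281,190,.042),("frame FR",308,352,.042),("back",415,172,.042),("back2",440,328,.042)]:
    W=unproj(C,px(u,v),z);print(n,W.round(4),w2t(p,W).round(4))
E
```

```text
[ 0.51269054 -0.00820872  1.70138233] [[-0.69, -0.33], [0.25, -0.24], [0.13, 0.12], [-0.66, 0.37], [-0.03, -0.25], [-0.16, -0.43], [0.18, 0.42], [0.92, 0.27]]
hub [ 0.5203 -0.0771  0.095 ] [-0.0693  0.0014  0.095 ]
tip end [ 0.6054 -0.0759  0.09  ] [-0.0792 -0.0832  0.09  ]
ptr [0.5604 0.0436 0.042 ] [ 0.0452 -0.0541  0.042 ]
fin [0.5783 0.1387 0.04  ] [ 0.1371 -0.0841  0.04  ]
fin2 [0.5673 0.1424 0.02  ] [ 0.1422 -0.0737  0.02  ]
frame FL out [0.5489 0.0475 0.042 ] [ 0.0505 -0.0431  0.042 ]
frame FR [0.4637 0.0344 0.042 ] [0.0486 0.0431 0.042 ]
back [ 0.5564 -0.0233  0.042 ] [-0.0207 -0.0414  0.042 ]
back2 [ 0.4742 -0.0347  0.042 ] [-0.0213  0.0416  0.042 ]
```

Run:
```python
from h import *
p=np.load("p.npy");C=camstat("top")
print("bottle",w2t(p,unproj(C,(402,192),0)).round(3),w2t(p,unproj(C,(414,176),.15)).round(3))
s=ctrl.get_state();Rm=R.from_rotvec(s['tool_rot']).as_matrix()
tgt=t2w(p,[[-.03,-.06,.14]])[0]
print(tgt,"tool shift",Rm.T@(tgt-s['position']))
print("turn", np.arctan2(Rm[1,0],Rm[0,0])-p[2])
for th in (.1,.3,.6,.9,1.2,1.5):
    d=np.array([-np.sin(th),-np.cos(th)]);n=np.array([np.cos(th),-np.sin(th)])
    print(th,(np.array([-.07,0])+.055*d+n*(.007+.0095*np.cos(th)+.015*np.sin(th))).round(4))
```

```text
bottle [-0.259 -0.038  0.   ] [-0.259 -0.05   0.15 ]
[ 0.57608614 -0.03014038  0.14      ] tool shift [-0.55950057 -0.50915974  0.08249645]
turn 1.142438970904388
0.1 [-0.0576 -0.0565]
0.3 [-0.0667 -0.0586]
0.6 [-0.0818 -0.0586]
0.9 [-0.0978 -0.0535]
1.2 [-0.1124 -0.0427]
1.5 [-0.1233 -0.0265]
```

The rows are not in the units I measure in: shifts go in shares of 0.75 m and turns go in shares of 2 rad. I convert before sending: -0.56 m / 0.75 = -0.7467, -0.16 m / 0.75 = -0.2133, 1.142 rad / 2 = 0.571.

```bash
echo '[-0.0467, -0.0427, 0, 0.075, 0, -0.0933, -0.0853, 0, 0.15, 0, -0.14, -0.1267, 0, 0.225, 0, -0.1867, -0.1693, 0, 0.3, 0, -0.2333, -0.2133, 0, 0.375, 0, -0.28, -0.2547, 0, 0.45, 0, -0.3267, -0.2973, 0, 0.525, 0, -0.3733, -0.34, 0, 0.571, 0, -0.42, -0.3827, 0, 0.571, 0, -0.4667, -0.424, 0, 0.571, 0, -0.5133, -0.4667, 0, 0.571, 0, -0.56, -0.5093, 0, 0.571, 0, -0.6067, -0.552, 0, 0.571, 0, -0.6533, -0.5947, 0.0267, 0.571, 0, -0.7, -0.6373, 0.0667, 0.571, 0, -0.7467, -0.6787, 0.1067, 0.571, 0, -0.7467, -0.6787, 0.1067, 0.571, 0, -0.7467, -0.6787, 0.1067, 0.571, 0]' | python3 inch.py 20
python3 - <<'E'
from h import *
s=ctrl.get_state();im=ctrl.get_image("wrist");cv2.imwrite("pics/w1.png",im[:,:,::-1])
p=np.load("p.npy");print(w2t(p,s['position']),s['grip_width'],s['joint_positions'])
C=camwrist(s)
for n,P in dict(axis=(-.07,0,.09),tip=(-.079,-.086,.09),corner=(.185,-.09,.008),rid=(.137,-.085,.04),housF=(-.038,-.037,.062)).items(): print(n,proj(C,t2w(p,[P]))[0].round(0))
E
```

```text
time: 1.9
position: [0.5758, -0.0317, 0.1408]
tool_rot: [-2.075, -2.357, 0.006]
ft_force: [-1.4, 0.4, 0.8]
grip_width: 0.008
grip_force: 0.0
[-0.03155169 -0.05951792  0.14075841] 0.007742784118186926 [-0.53170152  0.25053081  0.62520687  1.75999461 -0.15510786  1.18466931
  0.26477531]
axis [230. 270.]
tip [353. 282.]
corner [357. -96.]
rid [353. -40.]
housF [286. 214.]
```

View pics/w1.png

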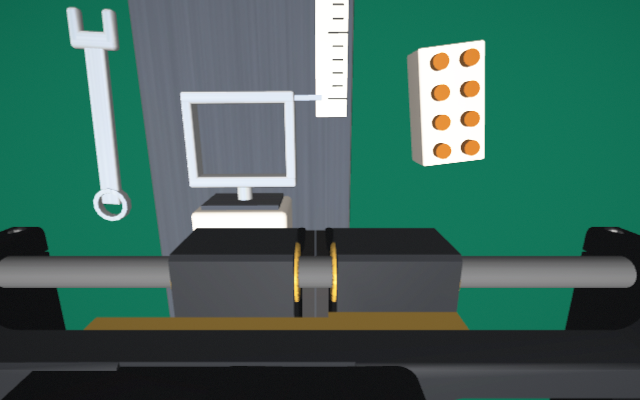

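The wrist view agrees with the pose found from the top camera: the frame's front bar is at row ~97 and the pointer at about (305,98). The path to the handle is clear, so I'll lower and sweep it.

To row units: -0.0935 m / 0.75 = -0.1247, -0.092 m / 0.75 = -0.1227.

```bash
echo '[0, 0, 0.0467, 0, 0, 0, 0, 0.0907, 0, 0, -0.02, 0, 0.0907, 0, 0, -0.0347, -0.004, 0.0907, 0, 0, -0.0467, -0.0013, 0.0907, 0, 0, -0.0573, -0.0013, 0.0907, 0, 0, -0.0667, -0.0013, 0.0907, 0, 0, -0.0773, -0.004, 0.0907, 0, 0, -0.088, -0.008, 0.0907, 0, 0, -0.0987, -0.0147, 0.0907, 0, 0, -0.108, -0.0227, 0.0907, 0, 0, -0.116, -0.0333, 0.0907, 0, 0, -0.1227, -0.044, 0.0907, 0, 0, -0.1247, -0.048, 0.0907, 0, 0, -0.1247, -0.048, 0.0907, 0, 0, -0.1247, -0.048, 0.0907, 0, 0]' | python3 inch.py
python3 - <<'E'
from h import *
s=ctrl.get_state();im=ctrl.get_image("top");cv2.imwrite("pics/t2.png",cv2.resize(im[150:290,190:410,::-1],None,fx=3.6,fy=3.6,interpolation=cv2.INTER_CUBIC))
print(w2t(np.load("p.npy"),s['position']))
E
```

```text
time: 3.55
position: [0.553, -0.1274, 0.0745]
tool_rot: [2.071, 2.362, -0.001]
ft_force: [-0.5, 0.7, -0.4]
grip_width: 0.004
grip_force: 0.0
[-0.1233783  -0.02442724  0.07454605]
```

View pics/t2.png

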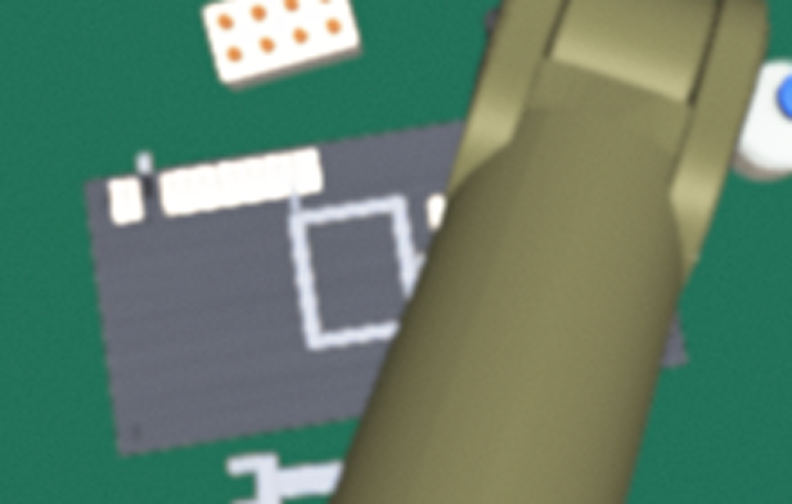

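The top view shows the arm hiding the handle. I'll push gently against the stop to confirm, watching the force.

To row units: -0.004 m / 0.75 = -0.0053, -0.002 m / 0.75 = -0.0027.

```bash
echo '[0, -0.0027, 0, 0, 0, 0, -0.0053, 0, 0, 0, 0, -0.0053, 0, 0, 0]' | python3 inch.py; echo '[0, -0.0027, 0, 0, 0, 0, -0.0053, 0, 0, 0, 0, -0.0053, 0, 0, 0]' | python3 inch.py
```

```text
time: 3.9
position: [0.5496, -0.1276, 0.0747]
tool_rot: [2.071, 2.361, 0.0]
ft_force: [1.8, 0.0, -1.4]
grip_width: 0.006
grip_force: 0.7
time: 4.2
position: [0.5456, -0.1283, 0.0748]
tool_rot: [2.071, 2.361, 0.001]
ft_force: [2.1, -1.5, -0.8]
grip_width: 0.004
grip_force: 1.2
```

```bash
echo '[0, -0.0027, 0, 0, 0, 0, -0.0053, 0, 0, 0, 0, -0.0053, 0, 0, 0]' | python3 inch.py; echo '[0, -0.0027, 0, 0, 0, 0, -0.004, 0, 0, 0, 0, -0.004, 0, 0, 0]' | python3 inch.py
```

```text
time: 4.5
position: [0.5453, -0.1282, 0.0753]
tool_rot: [2.066, 2.357, 0.008]
ft_force: [12.2, -1.0, -7.5]
grip_width: 0.008
grip_force: 5.7
time: 4.8
position: [0.5452, -0.1282, 0.0756]
tool_rot: [2.062, 2.354, 0.013]
ft_force: [17.9, -0.9, -12.3]
grip_width: 0.003
grip_force: 9.0
```

The handle is against the hard stop: the finger stalled and the force rose. I'll back off, rise and look at the pointer and rider from above.

To row units: 0.22 m / 0.75 = 0.2933, 0.08 m / 0.75 = 0.1067.

```bash
echo '[0, 0.0267, 0, 0, 0, 0, 0.0533, 0, 0, 0, 0, 0.06, -0.0667, 0, 0, 0.04, 0.06, -0.1133, 0, 0, 0.1067, 0.06, -0.1133, 0, 0, 0.1733, 0.06, -0.1133, 0, 0, 0.24, 0.04, -0.1133, 0, 0, 0.2933, 0.04, -0.1133, 0, 0, 0.2933, 0.04, -0.1133, 0, 0, 0.2933, 0.04, -0.1133, 0, 0]' | python3 inch.py
python3 - <<'E'
from h import *
s=ctrl.get_state();im=ctrl.get_image("wrist");cv2.imwrite("pics/w3.png",im[:,:,::-1]);t=ctrl.get_image("top");print(s['position'],s['tool_rot'])
import pickle;pickle.dump(s,open("s3.pkl","wb"))
a=cv2.resize(im[:300,:,::-1],(800,375),interpolation=cv2.INTER_CUBIC)
b=cv2.resize(t[165:285,205:390,::-1],(340,220));o=np.zeros((600,800,3),np.uint8);o[:375]=a;o[375:595,:340]=b
cv2.imwrite("pics/c3.png",o)
E
```

```text
time: 5.8
position: [0.5382, 0.0943, 0.1592]
tool_rot: [-2.067, -2.364, 0.003]
ft_force: [-0.6, -1.5, -1.2]
grip_width: 0.005
grip_force: 0.0
[0.53820905 0.09426532 0.15916214] [-2.06662869 -2.36449707  0.00272786]
```

View pics/c3.png

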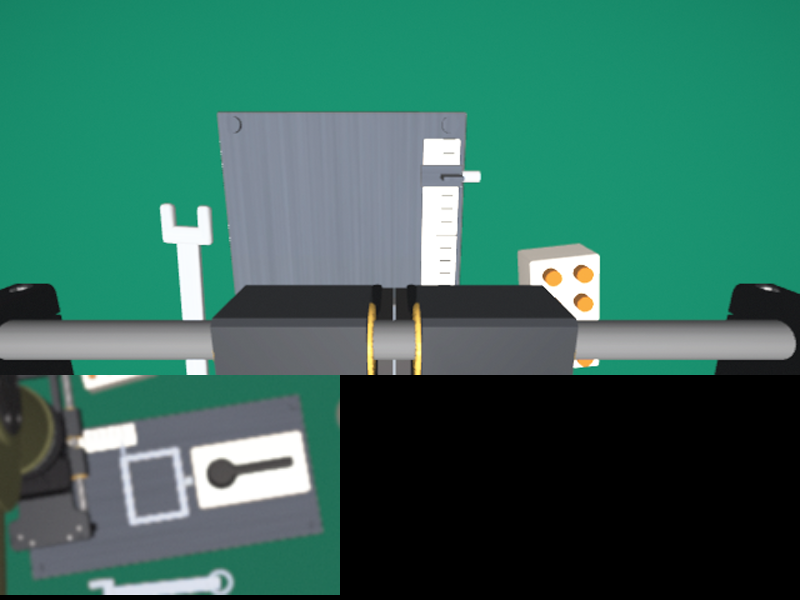

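The lock lies along the housing, so it is free. The fin is near (452,177) in this composite. I'll zoom in on it and on the pointer in the earlier wrist picture.

Run:
```python
import cv2,numpy as np
a=cv2.imread("pics/w3.png")[100:170,320:400]; b=cv2.imread("pics/w1.png")[60:130,270:350]
f=lambda i:cv2.resize(i,None,fx=5,fy=5,interpolation=cv2.INTER_CUBIC)
cv2.imwrite("pics/z.png",np.hstack([f(a),f(b)]))
```

```text
(no output)
```

View pics/z.png

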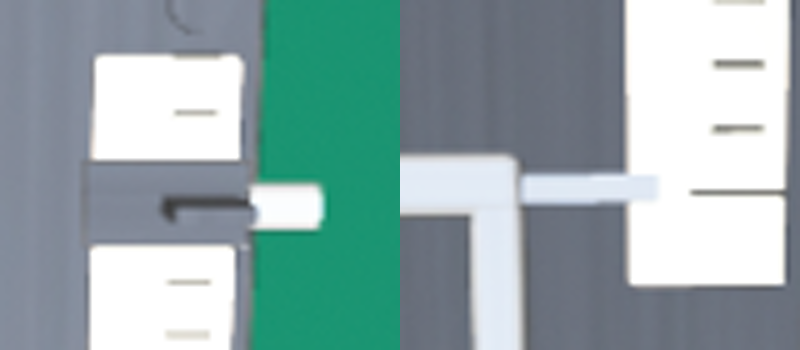

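Run:
```python
from h import *
import pickle
p=np.load("p.npy");s=pickle.load(open("s3.pkl","rb"));C=camwrist(s)
g=lambda C,u,v,z:w2t(p,unproj(C,(u,v),z)).round(4)
print("fin",g(C,352.4,141.2,.04),"plate corners",g(C,219/1.25,113/1.25,.008),g(C,466/1.25,113/1.25,.008))
for k,(v0,z) in dict(clip_hi=(160,.018),clip_lo=(243,.018),tickup=(112,.014),tickdn=(282,.014),tick2=(334,.014)).items(): print(k,g(C,360,100+v0/5,z))
s1=dict(position=[.5758,-.0317,.1408],tool_rot=[-2.075,-2.357,.006]);C1=camwrist(s1)
print("ptr",g(C1,321.6,97.7,.038),"tick lines",[g(C1,345,60+v/5,.014)[0] for v in (64,128,192)],"bar in/out",g(C1,300,60+213/5,.042),g(C1,300,60+153/5,.042),"hous",g(C1,290,211,.062))
print(g(C,395,141.2,.04), w2t(p,s['position']))
```

```text
fin [ 0.1431 -0.0691  0.04  ] plate corners [0.1843 0.0871 0.008 ] [ 0.1852 -0.0893  0.008 ]
clip_hi [ 0.1493 -0.078   0.018 ]
clip_lo [ 0.1346 -0.0786  0.018 ]
tickup [ 0.1575 -0.0782  0.014 ]
tickdn [ 0.127  -0.0794  0.014 ]
tick2 [ 0.1174 -0.0798  0.014 ]
ptr [ 0.047  -0.0641  0.038 ] tick lines [np.float64(0.0672), np.float64(0.0573), np.float64(0.0473)] bar in/out [ 0.0434 -0.0478  0.042 ] [ 0.052  -0.0479  0.042 ] hous [-0.0353 -0.0402  0.062 ]
[ 0.1433 -0.1045  0.04  ] [ 0.09827865 -0.03864491  0.15916214]
```

To row units: 0.139 m / 0.75 = 0.1853, -0.04 m / 0.75 = -0.0533.

```bash
echo '[-0.0533, -0.0267, 0.0133, 0, 0, -0.112, -0.052, 0.04, 0, 0, -0.112, -0.052, 0.08, 0, 0, -0.112, -0.052, 0.12, 0, 0, -0.112, -0.052, 0.12, 0, 0, -0.112, -0.052, 0.1467, 0, 0, -0.112, -0.052, 0.1733, 0, 0, -0.112, -0.052, 0.1853, 0, 0, -0.112, -0.052, 0.1853, 0, 0]' | python3 inch.py
python3 - <<'E'
from h import *
print(w2t(np.load("p.npy"),ctrl.get_state()['position']))
E
```

```text
time: 6.8
position: [0.5113, 0.0042, 0.0204]
tool_rot: [-2.072, -2.361, 0.002]
ft_force: [-0.6, 0.3, -1.0]
grip_width: 0.01
grip_force: 0.0
[ 0.01244875 -0.00026293  0.02040687]
```

To row units: 0.113 m / 0.75 = 0.1507, 0.11 m / 0.75 = 0.1467.

```bash
echo '[0.0107, 0, 0, 0, 0, 0.0213, 0, 0, 0, 0, 0.0293, 0, 0, 0, 0, 0.0373, 0, 0, 0, 0, 0.0453, 0, 0, 0, 0, 0.0533, 0, 0, 0, 0, 0.0613, 0, 0, 0, 0, 0.0693, 0, 0, 0, 0, 0.0773, 0, 0, 0, 0, 0.0853, 0, 0, 0, 0, 0.0933, 0, 0, 0, 0, 0.1013, 0, 0, 0, 0, 0.1093, 0, 0, 0, 0, 0.1173, 0, 0, 0, 0, 0.1253, 0, 0, 0, 0, 0.1333, 0, 0, 0, 0, 0.1413, 0, 0, 0, 0, 0.1467, 0, 0, 0, 0, 0.1507, 0, 0, 0, 0, 0.1507, 0, 0, 0, 0]' | python3 inch.py
python3 - <<'E'
from h import *
import pickle
s=ctrl.get_state();a=ctrl.get_image("wrist");b=ctrl.get_image("scene");t=ctrl.get_image("top")
p=np.load("p.npy");print(w2t(p,s['position']));pickle.dump(s,open("s4.pkl","wb"))
C=camwrist(s);S=camstat("scene")
P=t2w(p,[(.141,-.072,.036)]);q=proj(C,P)[0];r=proj(S,P)[0];print(q,r)
for n,i in zip("wst",(a,b,t)): cv2.imwrite(f"pics/{n}4.png",i[:,:,::-1])
x,y=int(r[0])-40,int(r[1])-25
S_=cv2.resize(b[y:y+60,x:x+80,::-1],(400,300),interpolation=cv2.INTER_CUBIC)
o=np.zeros((550,800,3),np.uint8);o[:250,:400]=cv2.resize(a[:,:,::-1],(400,250));o[250:,:400]=S_
x2,y2=int(q[0])-40,int(q[1])-30
print(x,y,x2,y2)
c=a[max(y2,0):y2+60,x2:x2+80,::-1]
if c.size:o[:300,400:]=cv2.resize(c,(400,300),interpolation=cv2.INTER_CUBIC)
o[300:,400:]=cv2.resize(t[170:270,200:360,::-1],(400,250))
cv2.imwrite("pics/c4.png",o)
E
```

```text
time: 8.8
position: [0.4977, 0.1149, 0.0209]
tool_rot: [2.071, 2.359, -0.002]
ft_force: [2.5, -8.5, 5.5]
grip_width: 0.004
grip_force: 4.5
[ 0.12398045 -0.00117799  0.02090111]
[468.49226846 227.02636363] [397.62243278 201.10698904]
357 176 428 197
```

View pics/c4.png

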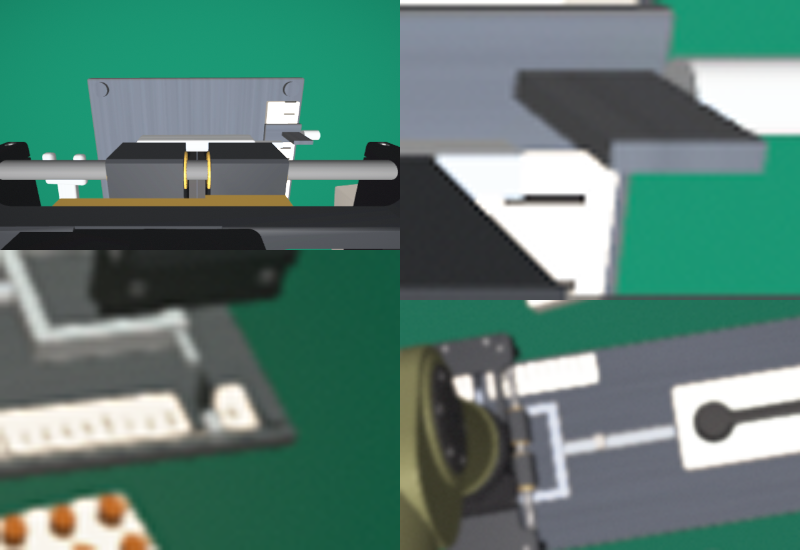

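```bash
python3 - <<'E'
from h import *
import pickle
p=np.load("p.npy");s=pickle.load(open("s4.pkl","rb"));C=camwrist(s)
g=lambda u,v,z:w2t(p,unproj(C,(428+(u-400)/5,197+v/5),z)).round(4)
print("fin near",g(612,172,.04),"far",g(612,140,.04),"outer",g(765,172,.04),"base",g(516,70,.02))
for z in(.036,.038):print("ptr lo",g(522,200,z),"hi",g(522,150,z))
print("tick",g(545,199,.014))
E
python3 -c "
import cv2
a=cv2.imread('pics/s4.png')[170:225,355:435];b=cv2.imread('pics/w4.png')[205:255,425:525]
cv2.imwrite('pics/z4.png',cv2.vconcat([cv2.resize(a,(800,300),interpolation=cv2.INTER_CUBIC) if 0 else cv2.resize(a,(436,300),interpolation=cv2.INTER_CUBIC).copy(), cv2.resize(b,(436,218),interpolation=cv2.INTER_CUBIC)]))"
```

```text
fin near [ 0.1403 -0.0712  0.04  ] far [ 0.1434 -0.0708  0.04  ] outer [ 0.1403 -0.085   0.04  ] base [ 0.1439 -0.07    0.02  ]
ptr lo [ 0.1361 -0.0651  0.036 ] hi [ 0.141  -0.0645  0.036 ]
ptr lo [ 0.1368 -0.0642  0.038 ] hi [ 0.1417 -0.0637  0.038 ]
tick [ 0.1276 -0.0772  0.014 ]
```

View pics/z4.png

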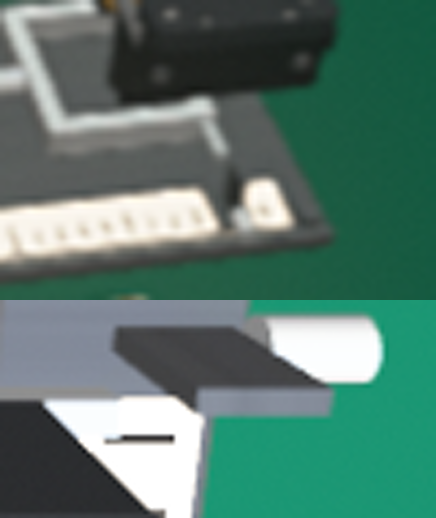

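The picture shows the pointer tip about 1–2 mm short of the fin. I'll nudge it 1.5 mm, hold for more than 2 s, then ease home.

To row units: 0.0015 m / 0.75 = 0.002.

```bash
H='' ; echo '[0.002, 0, 0, 0, 0, 0.002, 0, 0, 0, 0, 0.002, 0, 0, 0, 0, 0.002, 0, 0, 0, 0, 0.002, 0, 0, 0, 0, 0.002, 0, 0, 0, 0, 0.002, 0, 0, 0, 0, 0.002, 0, 0, 0, 0, 0.002, 0, 0, 0, 0, 0.002, 0, 0, 0, 0, 0.002, 0, 0, 0, 0, 0.002, 0, 0, 0, 0, 0.002, 0, 0, 0, 0, 0.002, 0, 0, 0, 0, 0.002, 0, 0, 0, 0, 0.002, 0, 0, 0, 0, 0.002, 0, 0, 0, 0, 0.002, 0, 0, 0, 0, 0.002, 0, 0, 0, 0, 0.002, 0, 0, 0, 0]' | python3 inch.py
echo '[0, 0, 0, 0, 0, 0, 0, 0, 0, 0, 0, 0, 0, 0, 0, 0, 0, 0, 0, 0]' | python3 inch.py
python3 - <<'E'
from h import *
print(w2t(np.load("p.npy"),ctrl.get_state()['position']))
E
```

```text
time: 10.95
position: [0.4976, 0.1158, 0.0209]
tool_rot: [2.071, 2.358, -0.002]
ft_force: [2.0, -8.5, 5.0]
grip_width: 0.007
grip_force: 4.6
time: 11.35
position: [0.4976, 0.1158, 0.0209]
tool_rot: [2.071, 2.358, -0.002]
ft_force: [3.0, -9.0, 5.2]
grip_width: 0.008
grip_force: 4.6
[ 0.12495736 -0.00116868  0.02090128]
```

To row units: -0.104 m / 0.75 = -0.1387, -0.1 m / 0.75 = -0.1333.

```bash
echo '[-0.004, 0, 0, 0, 0, -0.012, 0, 0, 0, 0, -0.02, 0, 0, 0, 0, -0.028, 0, 0, 0, 0, -0.036, 0, 0, 0, 0, -0.044, 0, 0, 0, 0, -0.052, 0, 0, 0, 0, -0.06, 0, 0, 0, 0, -0.068, 0, 0, 0, 0, -0.076, 0, 0, 0, 0, -0.084, 0, 0, 0, 0, -0.092, 0, 0, 0, 0, -0.1, 0, 0, 0, 0, -0.1067, 0, 0, 0, 0, -0.112, 0, 0, 0, 0, -0.1173, 0, 0, 0, 0, -0.1227, 0, 0, 0, 0, -0.128, 0, 0, 0, 0, -0.1333, 0, 0, 0, 0, -0.1387, 0, 0, 0, 0]' | python3 inch.py
echo '[-0.0053, 0, 0, 0, 0, -0.0107, 0, 0, 0, 0, -0.0107, 0, 0, 0, 0, -0.0107, 0, 0, 0, 0]' | python3 inch.py
python3 - <<'E'
from h import *
print(w2t(np.load("p.npy"),ctrl.get_state()['position']))
E
```

```text
time: 13.35
position: [0.5096, 0.0156, 0.0202]
tool_rot: [-2.069, -2.361, 0.001]
ft_force: [-0.2, -0.1, -0.9]
grip_width: 0.005
grip_force: 0.0
time: 13.75
position: [0.5114, 0.0073, 0.0206]
tool_rot: [-2.071, -2.362, -0.0]
ft_force: [0.3, 0.0, -0.4]
grip_width: 0.002
grip_force: 0.0
[ 0.01557218 -0.0007113   0.02055038]
```

The force is back to zero and the fingers are free in the window. I'll lift clear, move aside and check.

To row units: 0.3 m / 0.75 = 0.4, 0.25 m / 0.75 = 0.3333.

```bash
echo '[0, 0, -0.0267, 0, 0, 0, 0, -0.0667, 0, 0, 0, 0, -0.12, 0, 0, 0, 0, -0.1867, 0, 0, 0.0667, 0, -0.2533, 0, 0, 0.1333, 0, -0.2667, 0, 0, 0.2, 0, -0.2667, 0, 0, 0.2667, 0, -0.2667, 0, 0, 0.3333, 0, -0.2667, 0, 0, 0.4, 0, -0.2667, 0, 0, 0.4, 0, -0.2667, 0, 0, 0.4, 0, -0.2667, 0, 0, 0.4, 0, -0.2667, 0, 0]' | python3 inch.py
python3 - <<'E'
from h import *
t=ctrl.get_image("top");cv2.imwrite("pics/t5.png",cv2.resize(t[130:300,150:420,::-1],(800,504),interpolation=cv2.INTER_CUBIC))
E
```

```text
time: 15.05
position: [0.4725, 0.3036, 0.2203]
tool_rot: [2.071, 2.361, -0.002]
ft_force: [0.4, -0.4, -0.3]
grip_width: 0.007
grip_force: 0.0
```

View pics/t5.png

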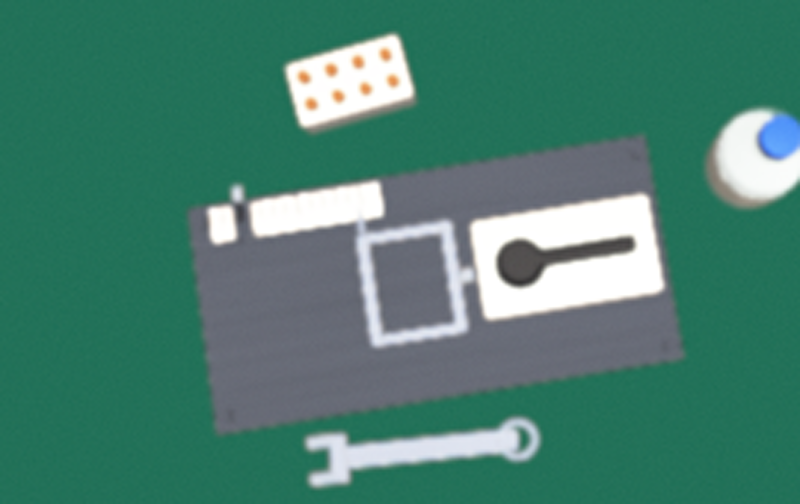

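The frame is home at about (412,285), the handle lies along the housing from (520,262) to (632,243), and the rider is unmoved at (238,205). The bottle, rack and spanner are undisturbed, so I'm handing in.

```bash
python3 -c "
from bench import ctrl
print(ctrl.close_job())"
```

```text
the job is handed in; nothing more can be done
None
```

I did the pre-use check and handed it in: the lock is free, the frame was held about 2.5 s within roughly 2 mm of the rider (measured from the wrist image) and eased home, and the last picture shows the rider and the things around the tester unmoved. No verdict was returned.

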